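# Hang the tamper in the slotted bamboo stand

## Robot

A 6-joint arm with a two-finger parallel gripper is mounted at the origin on the work surface. World frame = base frame: x ahead of the robot, y to its left, z up, the work surface at z = 0. Lengths are in m, angles in rad, forces in N, time in s.
With the tool pointing down it reaches from about 0.35 to 0.85 m from the base axis. Payload 8.1 kg.
Tool frame: the origin (TCP) lies between the finger pads; the fingertips stand 11 mm ahead of it and the grasp point (between the pads) lies 8 mm behind it (tips_ahead is the z of the fingertips in the tool frame, in m); z points along the fingers, y is the line along which they close (so a half turn about z gives the same grasp; the last joint's range is limited). The gripper opens to 93 mm and grips with 3 to 60 N. Pads are 15 mm wide; open, the fingers measure 128 mm over their backs; the gripper's body (75 mm by 188 mm) begins 65 mm behind the grasp point.
Start: joints at [-1.2, 0.13, 1.488, -0, 1.523, -0.085], TCP at [0.264, -0.539, 0.23] pointing down, gripper open.
Joint ranges: [-2.96, 2.96], [-0.89, 2.26], [0.02, 2.5], [-1.34, 4.48], [0, 2.73], [-2.66, 2.66]. Speed limits (rad/s): [2.39, 2.39, 2.79, 3.14, 3.14, 3.14].

## Interface

Orientations are given as a rotation vector (axis times angle).
In Python, from plant import read_state, read_camera, close_job, tips_ahead gives the robot as it stands. The module is installed in compiled form; this text tells all that it offers.
- The arm moves only by the tool move_arm, never from a script. Its argument "plan" is a list of rows, each a list of 7 numbers: the turn, a rotation vector about the tool's x, y, z in units of 6 degrees (1.0 is 6 degrees), then the shift along the tool's x, y, z in units of 25 mm (1.0 is 25 mm), then the finger opening in mm, from 0 to 93. A call has exactly 10 rows; each row shifts and turns the commanded pose from where the row before left it, along the tool's axes as they then stand; what a row does not reach is not made up. A row lasts 1/10 s, in which the tool goes at most 50 mm and 8.59 degrees, less where a joint would pass 70% of its speed; a pose out of reach is approached as far as the arm can. A call is refused whole if a number of a shift passes 1 or a number of a turn 1, either way. A call with a gripper value outside its range is refused whole. The fingers move at their own pace and stop on an object; "force" is the grip in N (left out, the last holds). Time passes only in rows, so rows that do not move let the fingers close, or fill a call up. It gives the time, the measured TCP pose, the force, the opening and the grip force at its end, in the units of the state.
- read_state(): the state, without advancing time (a new reading comes with each control period).
- read_camera(name): name is "side" or "top" or "wrist"; returns a dict with "frame" (384x512x3 uint8, red, green, blue), "z_map" (384x512 float32, m along the optical axis (not along the pixel's ray), 0 where there is no reading), "fx", "fy", "cx", "cy" (pixels), "rvec" (rotation vector, rad) and "tvec" (3), from world to camera coordinates, as OpenCV has them. Camera axes: x right, y down, z forward; pixel columns grow to the right and rows downward; lengths in m; the calibration is good to about 2 mm. A picture is of the moment at which its call begins.
- close_job(): hands the job in; it is judged then, once.
The state is a dict: "t": time; "q": joint angles; "dq": joint speeds; "joint_torque": joint torques, N m; "tool_pos": TCP position; "orientation": TCP orientation; "force": force on the tool from outside, world axes, zero at the start; "wrist_torque": the same for the moment, N m; "opening": finger opening in m; "gripper_force": force on a finger pad.
Only numpy, scipy, OpenCV 4.12 (cv2) and the standard library are available. Lean on these libraries where they do the work, as an engineer would, in place of code of your own. Each camera call takes 0.05 s, during which the arm holds its last target. There are 200 camera calls.

## Task

Put the large tamper away: hang it by its neck in the tool slot of the bamboo stand, next to the small tamper that already hangs there, handle above the board and base below it. Both belong fully home, hanging straight: the small tamper at the closed end of the slot and the large one right up against it. Leave the other things where they stand.

Things in the scene. Friction and masses are not known exactly. Their poses are not given: they have to be found in the camera images.
- stand: Stepped bamboo stand, fixed, two tiers; place and yaw vary. Origin on the counter under its centre; x runs from its open front to its back, y to its left, z up. 180 mm deep (x), 300 wide (y). Lower tier: 10 mm board over the full depth, top 92 mm up, with one slot along y = 0. Both tampers home, touching: small one's axis at x = +24 mm, large one's at x = -30 mm, y = 0, in this frame.
- slot_mouth (a point): Middle of the slot's open end, on the front edge of the lower board (stand x = -90 mm), level with the board's top, 92 mm above the counter; axes as the stand's, so x runs into the slot. Slot 21 mm wide, flared at 45 degrees to 41 mm over its first 10 mm.
- slot_end (a point): Middle of the slot's closed end, 120 mm from the mouth (stand x = +30 mm, corners cut off 6 mm), level with the board's top; axes as the stand's.
- upper_edge (a point): Middle of the lower front edge of the upper tier, a 12 mm board set back to stand x = -44 to +90 mm, underside 205 mm above the counter (113 above the lower board), on legs at y = +-138 mm. A gripper pointing straight down meets this edge before the large tamper is home; one leaning back about 40 degrees towards the open front clears it.
- big_tamper_mid (a point): Large tamper, upright on a 6 mm rubber mat; point on its axis half-way up, z up. About 0.36 kg, 110 mm tall, round. Heights from the underside: steel base 58 mm across to 22; cone to 30; neck 13 across to 54; flat shoulder and ferrule 38 across to 58; straight wooden handle 36 across to 110 (middle 29 mm above this point). Hanging, shoulder on the board, this point is 93 mm above the counter.
- small_tamper_mid (a point): Small tamper, hanging upright part-way along the slot, free to slide (1 to 4 N, pushed also by the other's base); point on its axis half-way up, z up, 88 mm above the counter as it hangs. About 0.24 kg, 92 mm tall. Heights: base 50 mm across to 20; cone to 28; neck 12 across to 50; ferrule 34 across to 54; handle 31 across to 92.
- cup: White porcelain espresso cup with handle, 64 mm across, 58 mm tall, on the lower tier to the right of the slot under the upper tier; to be left alone. Origin: centre of its underside.
- saucers: Stack of three white saucers, 100 mm across, 26 mm tall, on the lower tier left of the slot under the upper tier; to be left alone. Origin: centre of the underside.
- pitcher: Steel milk pitcher, 82 mm across without its handle, 105 mm tall, on the upper tier, so its rim is 322 mm above the counter; to be left alone. Origin: centre of its underside.
- dosing_ring: Orange plastic dosing ring, 74 mm across, 28 mm tall, on the counter; to be left alone. Origin: centre of its underside.
- portafilter: Steel portafilter with dark wooden handle, 220 mm long, 50 mm tall, on the counter; to be left alone. Origin: on the counter under its cup.
- canister: Steel canister with wooden lid, 104 mm across, 172 mm tall; to be left alone. Origin: centre of its underside.
Mind the look-alikes: they are no part of the job. What is shaped like the part that bears big_tamper_mid but orange is not meant.

How it is judged:
By the outcome, as a careful person would: the job done as asked, in the order asked, and still so for the second after the job is handed in, with the robot touching nothing.
It also fails if it takes over 48 s, if anything falls off the work surface, if the arm or the gripper's body presses on something with over 40 N, if the wrist force passes 120 N, or if a joint passes its speed limit or range.

## Working session

There is one attempt and no reset: what is moved stays moved. The work goes in short steps, Python scripts to look and compute and a tool call to move; the robot and the scene stay as the last step left them, time stands still between calls to the robot, and variables do not carry over. Pictures are saved under pics/ and viewed, at most 10 in all, crops included, and the job is handed in when it is done.

Besides the shell and the picture viewer there is one more tool, called as name(argument=value, ...) on one line, values as JSON. move_arm: Moves the arm, as the interface text tells. Its arguments: {"type":"object","properties":{"plan":{"type":"array","items":{"type":"array","items":{"type":"number"}}},"force":{"type":"number"}},"required":["plan"]}

```bash
mkdir -p pics; cat > h.py <<'E'
import numpy as np,cv2
from plant import *
from scipy.spatial.transform import Rotation as R
def pts(c):
    h,w=c['z_map'].shape; u,v=np.meshgrid(np.arange(w),np.arange(h)); z=c['z_map']
    p=np.stack([(u-c['cx'])/c['fx']*z,(v-c['cy'])/c['fy']*z,z],-1)
    Rm=cv2.Rodrigues(np.array(c['rvec'],float))[0]
    P=(p-np.array(c['tvec']).ravel())@Rm
    P[z==0]=np.nan
    return P
def proj(c,X):
    k=np.array([[c['fx'],0,c['cx']],[0,c['fy'],c['cy']],[0,0,1]])
    return cv2.projectPoints(np.array(X,float).reshape(-1,1,3),np.array(c['rvec'],float),np.array(c['tvec'],float),k,None)[0].reshape(-1,2)
def save(c,n,box=None,s=1):
    f=c['frame'][:,:,::-1]
    if box: f=f[box[1]:box[3],box[0]:box[2]]
    cv2.imwrite('pics/'+n,cv2.resize(f,None,fx=s,fy=s,interpolation=cv2.INTER_CUBIC))
E
python3 - <<'E'
from h import *
for n in('side','top'):
    c=read_camera(n);save(c,n+'1.png',s=1.5);np.savez('/tmp/'+n,**c)
    Rm=cv2.Rodrigues(np.array(c['rvec']))[0];print(n,-Rm.T@np.array(c['tvec']).ravel(),c['fx'])
print(read_state(),tips_ahead)
E
```

```text
side [0.08885206 1.20213689 1.03028795] 443.35898855318106
top [0.49109188 0.11276266 1.4016323 ] 393.5023027799728
{'t': 0.1, 'q': array([-1.20039317e+00,  1.31079192e-01,  1.48915915e+00,  8.27926835e-06,
        1.52298669e+00, -8.54181654e-02]), 'dq': array([-2.17790809e-03, -6.69300983e-04, -1.76962293e-03, -1.27139972e-04,
       -3.56494589e-05, -5.56309350e-04]), 'joint_torque': array([ 4.34002832e-04, -5.61341143e+01, -4.93094838e+01,  7.69649469e-02,
        2.91739544e-02, -6.86059593e-05]), 'tool_pos': array([ 0.26395662, -0.53827938,  0.22870235]), 'orientation': array([-3.05877786e+00, -7.09453982e-01,  3.51094664e-04]), 'force': array([-0.06074043,  0.87492326, -0.64419856]), 'wrist_torque': array([0.01154611, 0.03232335, 0.02485193]), 'gripper_force': 0.0, 'opening': 0.09254224820803637} 0.011
```

View pics/side1.png

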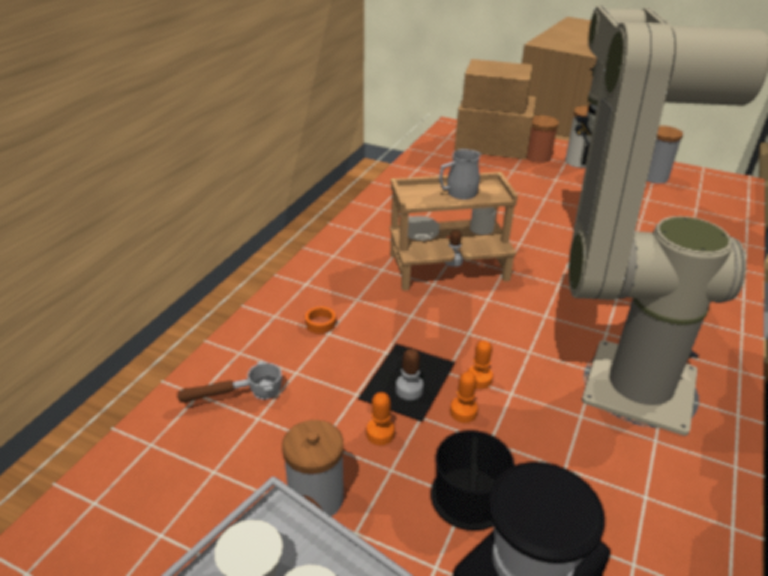

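View pics/top1.png

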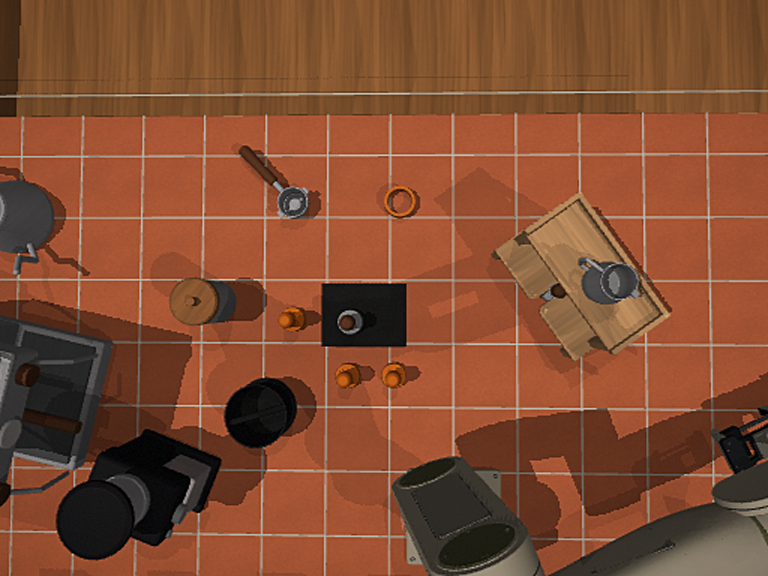

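The side view shows the large tamper on the black mat (about 410,375), surrounded by three orange look-alikes. In the top view it's at about (350,320). The stand is at about (585,275), with its slot opening to the lower left at about (545,295).

```bash
python3 - <<'E'
from h import *
P={};C={}
for n in('top','side'):
    C[n]=dict(np.load(f'/tmp/{n}.npz'));P[n]=pts(C[n])
p=P['top']; f=C['top']['frame'].astype(int)
# upper tier + lower tier
reg=np.zeros(p.shape[:2],bool);reg[120:250,315:460]=1
z=p[...,2]
for lo,hi in((.085,.1),(.2,.235)):
    m=reg&(z>lo)&(z<hi)
    q=p[m];r=cv2.minAreaRect((q[:,:2]*1000).astype(np.float32));print(lo,m.sum(),np.median(q[:,2]),r,cv2.boxPoints(r).tolist())
m=reg&(z>.08)&(z<.24);r=cv2.minAreaRect((p[m][:,:2]*1000).astype(np.float32));print('all',r,cv2.boxPoints(r).tolist())
# tamper
reg=np.zeros(p.shape[:2],bool);reg[192:230,217:270]=1
m=reg&(z>.105)&(z<.13);q=p[m];print('tamp top',m.sum(),np.median(q,0),q.min(0),q.max(0))
m=reg&(z>.02)&(z<.04);q=p[m];print('base',m.sum(),q.min(0),q.max(0))
p=P['side'];z=p[...,2];reg=np.zeros(z.shape,bool);reg[228:272,258:288]=1
m=reg&(z>.03);q=p[m];print('side',m.sum(),q.min(0),q.max(0),q.mean(0))
# small tamper
for n,b in(('top',(355,180,385,210)),('side',(290,150,325,180))):
    p=P[n];f=C[n]['frame'].astype(int);z=p[...,2];reg=np.zeros(z.shape,bool);reg[b[1]:b[3],b[0]:b[2]]=1
    m=reg&(f[...,0]<130)&(f[...,0]-f[...,2]>25)&(z>.095)&(z<.15);q=p[m];print(n,'small',m.sum(),q.min(0) if len(q) else 0,q.max(0) if len(q) else 0,np.median(q,0))
    save(C[n],n+'_s.png',(b[0]-40,b[1]-40,b[2]+60,b[3]+40),5)
E
```

```text
0.085 1786 0.09139378479775541 ((542.544921875, -243.924560546875), (300.2843017578125, 177.48353576660156), 35.02745819091797) [[368.66192626953125, -257.4328918457031], [470.5319519042969, -402.7701110839844], [716.4279174804688, -230.41622924804688], [614.557861328125, -85.07901000976562]]
0.2 4121 0.21712128777421527 ((556.674560546875, -264.4549255371094), (300.5789794921875, 136.09463500976562), 35.11012268066406) [[394.5931396484375, -295.2279052734375], [472.867919921875, -406.55987548828125], [718.7559814453125, -233.68194580078125], [640.481201171875, -122.3499755859375]]
all ((543.6298217773438, -245.82785034179688), (300.6452331542969, 181.6324462890625), 35.0894889831543) [[368.42138671875, -257.93072509765625], [472.833740234375, -406.55242919921875], [718.8382568359375, -233.7249755859375], [614.4259033203125, -85.103271484375]]
tamp top 75 [0.45243682 0.24163989 0.11266806] [0.43906041 0.22622006 0.1051312 ] [0.46863107 0.25627516 0.11926268]
base 109 [0.42520322 0.21279524 0.0215617 ] [0.48120185 0.26886733 0.03493269]
side 298 [0.42804039 0.21992636 0.03012924] [0.47715389 0.38280815 0.11936773] [0.4501962  0.25583578 0.07453899]
top small 55 [ 0.50921816 -0.23382094  0.0971315 ] [ 0.53465735 -0.19474535  0.13998981] [ 0.52160899 -0.21442348  0.12990658]
side small 95 [ 0.49104926 -0.32321145  0.0950032 ] [ 0.58133469 -0.19711428  0.13699097] [ 0.52664294 -0.21397674  0.11599587]
```

View pics/top_s.png

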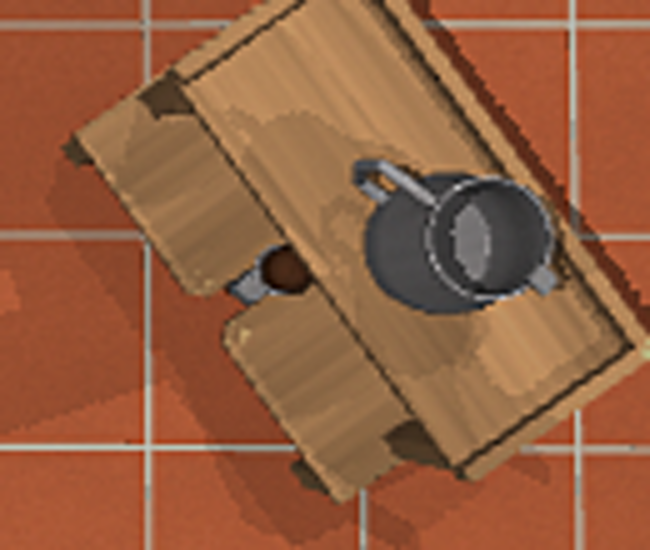

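The large tamper stands at about (0.453, 0.241). The stand's centre is about (0.5435, -0.245) with yaw -55°, and the small tamper hangs at stand x ≈ -37 mm. Next is a helper that converts target poses into move rows.

```bash
cat >> h.py <<'E'
C0=np.array([.5435,-.245]);YAW=-55.
def Rt(yaw,lean):  # fingers' direction leans from down towards heading yaw
    y=np.radians(yaw);l=np.radians(lean)
    z=np.array([np.sin(l)*np.cos(y),np.sin(l)*np.sin(y),-np.cos(l)]);yy=np.array([-np.sin(y),np.cos(y),0])
    return R.from_matrix(np.stack([np.cross(yy,z),yy,z],1))
def tcp(g,Ro): return np.array(g)+.008*Ro.as_matrix()[:,2]   # from grasp point
def std(x,y,z):
    a=np.radians(YAW);return np.array([C0[0]+x*np.cos(a)-y*np.sin(a),C0[1]+x*np.sin(a)+y*np.cos(a),z])
def stdinv(p):
    a=np.radians(YAW);d=np.array(p[:2])-C0;return np.array([d[0]*np.cos(a)+d[1]*np.sin(a),-d[0]*np.sin(a)+d[1]*np.cos(a)])
def plan(p0,R0,p1,R1,n):
    """rows for a straight line; rows shift in the frame before the turn"""
    w=(R0.inv()*R1).as_rotvec();Rc=R0
    for k in range(n):
        s=Rc.inv().apply((p1-p0)/n)/.025; t=np.degrees(w/n)/6
        print([float(round(v,2)) for v in np.r_[t,s]]);Rc=Rc*R.from_rotvec(w/n)
    return p1,R1
E
python3 - <<'E'
from h import *
s=read_state();p,r=s['tool_pos'],R.from_rotvec(s['orientation'])
g=np.array([.453,.241,.095]);Rg=Rt(-80,42)
print(Rg.as_rotvec())
p,r=plan(p,r,np.array([.36,-.27,.40]),r,12);print()
pre=tcp(g,Rg)-.10*Rg.as_matrix()[:,2];print(pre)
p,r=plan(p,r,pre,Rg,28)
E
```

```text
[ 1.61347268  1.92286187 -0.61935413]
[0.0, 0.0, 0.0, 0.68, -0.66, -0.57]
[0.0, 0.0, 0.0, 0.68, -0.66, -0.57]
[0.0, 0.0, 0.0, 0.68, -0.66, -0.57]
[0.0, 0.0, 0.0, 0.68, -0.66, -0.57]
[0.0, 0.0, 0.0, 0.68, -0.66, -0.57]
[0.0, 0.0, 0.0, 0.68, -0.66, -0.57]
[0.0, 0.0, 0.0, 0.68, -0.66, -0.57]
[0.0, 0.0, 0.0, 0.68, -0.66, -0.57]
[0.0, 0.0, 0.0, 0.68, -0.66, -0.57]
[0.0, 0.0, 0.0, 0.68, -0.66, -0.57]
[0.0, 0.0, 0.0, 0.68, -0.66, -0.57]
[0.0, 0.0, 0.0, 0.68, -0.66, -0.57]

[0.44231022 0.30162478 0.16336932]
[-0.16, -0.21, -0.42, 0.47, -0.68, 0.34]
[-0.16, -0.21, -0.42, 0.5, -0.67, 0.32]
[-0.16, -0.21, -0.42, 0.54, -0.65, 0.29]
[-0.16, -0.21, -0.42, 0.57, -0.63, 0.27]
[-0.16, -0.21, -0.42, 0.6, -0.61, 0.25]
[-0.16, -0.21, -0.42, 0.64, -0.58, 0.22]
[-0.16, -0.21, -0.42, 0.67, -0.56, 0.2]
[-0.16, -0.21, -0.42, 0.69, -0.53, 0.17]
[-0.16, -0.21, -0.42, 0.72, -0.5, 0.15]
[-0.16, -0.21, -0.42, 0.74, -0.47, 0.13]
[-0.16, -0.21, -0.42, 0.77, -0.44, 0.1]
[-0.16, -0.21, -0.42, 0.79, -0.41, 0.08]
[-0.16, -0.21, -0.42, 0.81, -0.38, 0.05]
[-0.16, -0.21, -0.42, 0.82, -0.34, 0.03]
[-0.16, -0.21, -0.42, 0.84, -0.3, 0.0]
[-0.16, -0.21, -0.42, 0.85, -0.27, -0.02]
[-0.16, -0.21, -0.42, 0.86, -0.23, -0.04]
[-0.16, -0.21, -0.42, 0.87, -0.19, -0.07]
[-0.16, -0.21, -0.42, 0.87, -0.15, -0.09]
[-0.16, -0.21, -0.42, 0.88, -0.11, -0.11]
[-0.16, -0.21, -0.42, 0.88, -0.07, -0.13]
[-0.16, -0.21, -0.42, 0.88, -0.03, -0.15]
[-0.16, -0.21, -0.42, 0.87, 0.01, -0.17]
[-0.16, -0.21, -0.42, 0.87, 0.05, -0.19]
[-0.16, -0.21, -0.42, 0.86, 0.09, -0.21]
[-0.16, -0.21, -0.42, 0.85, 0.14, -0.23]
[-0.16, -0.21, -0.42, 0.84, 0.18, -0.24]
[-0.16, -0.21, -0.42, 0.83, 0.22, -0.26]
```

move_arm(plan=[[0,0,0,0.8,-0.8,-0.7,93],[0,0,0,0.8,-0.8,-0.7,93],[0,0,0,0.8,-0.8,-0.7,93],[0,0,0,0.8,-0.8,-0.7,93],[0,0,0,0.8,-0.8,-0.7,93],[0,0,0,0.8,-0.8,-0.7,93],[0,0,0,0.8,-0.8,-0.7,93],[0,0,0,0.8,-0.8,-0.7,93],[0,0,0,0.8,-0.8,-0.7,93],[0,0,0,0.8,-0.8,-0.7,93]])

```text
t: 1.1
tool_pos: [0.3557, -0.2699, 0.405]
orientation: [-3.06, -0.709, 0.0]
force: [0.4, -0.2, 0.2]
opening: 0.0931
gripper_force: 0.0
```

move_arm(plan=[[0,0,-0.4,0.5,-0.7,0,93],[0,0,-0.4,0.5,-0.7,0,93],[0,0,-0.4,0.6,-0.7,0,93],[0,0,-0.4,0.6,-0.6,0,93],[0,0,-0.4,0.6,-0.6,0,93],[0,0,-0.4,0.7,-0.6,0,93],[0,0,-0.4,0.7,-0.6,0,93],[0,0,-0.4,0.7,-0.5,0,93],[0,0,-0.4,0.7,-0.5,0,93],[0,0,-0.4,0.7,-0.5,0,93]])

```text
t: 2.1
tool_pos: [0.3917, -0.0542, 0.4042]
orientation: [-2.844, -1.333, 0.001]
force: [0.8, -0.6, 0.3]
opening: 0.0924
gripper_force: 0.0
```

```bash
python3 - <<'E'
from h import *
s=read_state();p,r=s['tool_pos'],R.from_rotvec(s['orientation']);print(s['t'],p,s['q'])
g=np.array([.453,.241,.095]);Rg=Rt(-80,42)
pre=tcp(g,Rg)-.10*Rg.as_matrix()[:,2];print(pre)
p,r=plan(p,r,pre,Rg,20)
E
```

```text
2.1 [ 0.39167099 -0.05418052  0.40424513] [-2.67317351e-01 -4.25120912e-01  1.67454407e+00  5.04939507e-06
  1.89278387e+00  4.27054694e-01]
[0.44231022 0.30162478 0.16336932]
[-0.15, -0.33, -0.4, 0.61, -0.38, 0.48]
[-0.15, -0.33, -0.4, 0.64, -0.36, 0.45]
[-0.15, -0.33, -0.4, 0.67, -0.34, 0.43]
[-0.15, -0.33, -0.4, 0.7, -0.32, 0.4]
[-0.15, -0.33, -0.4, 0.73, -0.29, 0.37]
[-0.15, -0.33, -0.4, 0.75, -0.27, 0.34]
[-0.15, -0.33, -0.4, 0.77, -0.24, 0.31]
[-0.15, -0.33, -0.4, 0.79, -0.21, 0.28]
[-0.15, -0.33, -0.4, 0.81, -0.19, 0.25]
[-0.15, -0.33, -0.4, 0.82, -0.16, 0.22]
[-0.15, -0.33, -0.4, 0.84, -0.12, 0.19]
[-0.15, -0.33, -0.4, 0.85, -0.09, 0.16]
[-0.15, -0.33, -0.4, 0.85, -0.06, 0.13]
[-0.15, -0.33, -0.4, 0.86, -0.03, 0.1]
[-0.15, -0.33, -0.4, 0.86, 0.01, 0.07]
[-0.15, -0.33, -0.4, 0.86, 0.04, 0.04]
[-0.15, -0.33, -0.4, 0.86, 0.08, 0.01]
[-0.15, -0.33, -0.4, 0.86, 0.12, -0.02]
[-0.15, -0.33, -0.4, 0.85, 0.15, -0.05]
[-0.15, -0.33, -0.4, 0.84, 0.19, -0.07]
```

move_arm(plan=[[-0.15,-0.33,-0.4,0.6,-0.4,0.45,93],[-0.15,-0.33,-0.4,0.65,-0.35,0.45,93],[-0.15,-0.33,-0.4,0.65,-0.35,0.4,93],[-0.15,-0.33,-0.4,0.7,-0.3,0.4,93],[-0.15,-0.33,-0.4,0.75,-0.3,0.35,93],[-0.15,-0.33,-0.4,0.75,-0.25,0.35,93],[-0.15,-0.33,-0.4,0.75,-0.25,0.3,93],[-0.15,-0.33,-0.4,0.8,-0.2,0.3,93],[-0.15,-0.33,-0.4,0.8,-0.2,0.25,93],[-0.15,-0.33,-0.4,0.8,-0.15,0.2,93]])

```text
t: 3.1
tool_pos: [0.4162, 0.1226, 0.2851]
orientation: [2.254, 1.715, -0.353]
force: [1.1, 0.3, -0.2]
opening: 0.093
gripper_force: 0.0
```

move_arm(plan=[[-0.15,-0.33,-0.4,0.85,-0.1,0.2,93],[-0.15,-0.33,-0.4,0.85,-0.1,0.15,93],[-0.15,-0.33,-0.4,0.85,-0.05,0.15,93],[-0.15,-0.33,-0.4,0.85,-0.05,0.1,93],[-0.15,-0.33,-0.4,0.85,0,0.05,93],[-0.15,-0.33,-0.4,0.85,0.05,0.05,93],[-0.15,-0.33,-0.4,0.85,0.1,0,93],[-0.15,-0.33,-0.4,0.85,0.1,0,93],[-0.15,-0.33,-0.4,0.85,0.15,-0.05,93],[-0.15,-0.33,-0.4,0.85,0.2,-0.05,93]])

```text
t: 4.1
tool_pos: [0.4406, 0.2985, 0.163]
orientation: [1.602, 1.93, -0.63]
force: [-0.6, 0.7, -0.2]
opening: 0.0929
gripper_force: 0.0
```

```bash
python3 - <<'E'
from h import *
s=read_state();p,r=s['tool_pos'],R.from_rotvec(s['orientation']);print(s['t'],p,s['q'])
g=np.array([.453,.241,.095]);Rg=Rt(-80,42)
print(r.as_matrix(),np.degrees((r.inv()*Rg).as_rotvec()))
print('tool-frame to go',r.inv().apply(tcp(g,r)-p)/.025)
c=read_camera('wrist');save(c,'w1.png',s=1.3)
print(proj(c,[[.453,.241,.116],[.453,.241,.06]]))
q=pts(c);z=q[...,2];m=(z>.1)&(z<.125)&(np.hypot(q[...,0]-.453,q[...,1]-.241)<.05);print(m.sum(),q[m].min(0),q[m].max(0))
E
```

```text
4.1 [0.44064865 0.29854735 0.16301541] [ 0.85968698  0.44214534  1.41906389 -0.55799432  1.769965    0.70158564]
[[-0.1398873   0.98357242  0.11409138]
 [ 0.72679811  0.18024816 -0.66277833]
 [-0.67245524 -0.00979287 -0.740073  ]] [-0.15805469  0.26122258  0.66170611]
tool-frame to go [0.08736859 0.0976683  3.91546742]
[[257.5752677  212.50904749]
 [257.96098481 162.38897219]]
1001 [0.4346249  0.2315665  0.10006038] [0.46892209 0.25944368 0.11805769]
```

View pics/w1.png

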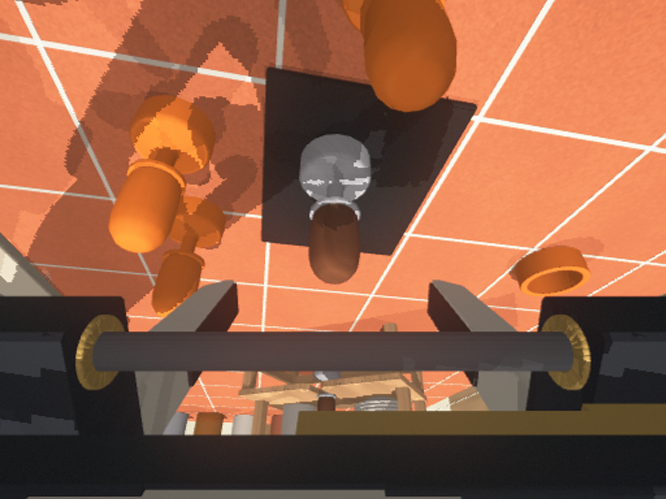

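The wrist view shows the large tamper centred between the fingers at about (335,240). An orange look-alike is near the camera at about (410,60), so I'll check the camera's clearance to it.

```bash
python3 - <<'E'
from h import *
s=read_state();p,r=s['tool_pos'],R.from_rotvec(s['orientation'])
c=read_camera('wrist');Rm=cv2.Rodrigues(np.array(c['rvec'],float))[0]
cam=-Rm.T@np.array(c['tvec']).ravel();print('cam in tool',r.inv().apply(cam-p))
q=pts(c);f=c['frame'].astype(int);m=(f[...,0]-f[...,2]>90)&(q[...,2]>.03)&(q[...,2]<.13)
n,l,st,ce=cv2.connectedComponentsWithStats(m.astype(np.uint8))
for i in range(1,n):
    if st[i,4]>200:
        a=q[l==i];print(ce[i],a.min(0),a.max(0),'tool min/max',r.inv().apply(a-p).min(0),r.inv().apply(a-p).max(0))
E
```

```text
cam in tool [ 0.06417805  0.00048997 -0.15493351]
[317.67633015  43.0665075 ] [0.43808715 0.36341275 0.05616612] [0.47294378 0.39547417 0.11264326] tool min/max [ 0.07873935  0.01477112 -0.02175324] [0.12978742 0.05071492 0.03098418]
[114.08575758 158.68878788] [0.30785354 0.23609098 0.03000586] [0.34493807 0.26643225 0.11193629] tool min/max [ 0.00417179 -0.13653368  0.05067665] [ 0.07110216 -0.10062946  0.1215571 ]
[136.40857334 213.52712659] [0.30916729 0.12977423 0.03003581] [0.34605781 0.15774697 0.11187586] tool min/max [-0.06939121 -0.15589027  0.12259409] [-0.00734511 -0.11942671  0.19358146]
[284.1383855  300.35749588] [ 0.50955012 -0.24045516  0.09251361] [ 0.71617644 -0.08501841  0.09382653] tool min/max [-0.38082827 -0.01789284  0.32416457] [-0.25946398  0.17478457  0.434427  ]
[216.5458613  305.40715884] [ 0.36924806 -0.32427296  0.08402226] [ 0.51366577 -0.18354853  0.10198129] tool min/max [-0.40547266 -0.17084971  0.3753341 ] [-0.31142556 -0.0292108   0.46273189]
```

move_arm(plan=[[0,0,0,0.05,0.05,0.4,93],[0,0,0,0.05,0.05,0.4,93],[0,0,0,0,0,0.4,93],[0,0,0,0,0,0.4,93],[0,0,0,0,0,0.4,93],[0,0,0,0,0,0.4,93],[0,0,0,0,0,0.4,93],[0,0,0,0,0,0.4,93],[0,0,0,0,0,0.4,93],[0,0,0,0,0,0.3,93]])

```text
t: 5.2
tool_pos: [0.4539, 0.2349, 0.0892]
orientation: [1.605, 1.929, -0.629]
force: [-0.4, 0.7, 0.4]
opening: 0.0926
gripper_force: 0.0
```

move_arm(plan=[[0,0,0,0,0,0,60],[0,0,0,0,0,0,45],[0,0,0,0,0,0,30],[0,0,0,0,0,0,25],[0,0,0,0,0,0,25],[0,0,0,0,0,0,25],[0,0,0,0,0,0,25],[0,0,0,0,0,0,25],[0,0,0,0,0,0,25],[0,0,0,0,0,0,25]], force=55)

```text
t: 6.2
tool_pos: [0.4538, 0.2356, 0.09]
orientation: [1.606, 1.929, -0.629]
force: [-2.2, -0.2, 1.7]
opening: 0.0351
gripper_force: 55.0
```

```bash
python3 - <<'E'
from h import *
s=read_state();p,r=s['tool_pos'],R.from_rotvec(s['orientation']);print(s['t'],p,s['q'],s['opening'],s['gripper_force'],s['force'])
print('axis z in tool',r.inv().apply([0,0,1]))
gp=p-.008*r.as_matrix()[:,2];print('grasp',gp,'height over underside',gp[2]-.006)
R2=Rt(-55,42); h=gp[2]-.006
up=p+[0,0,.14]
print('lift rows',r.inv().apply(up-p)/.025)
t=tcp(std(-.16,0,.038+h+.003),R2)
mid=tcp(std(-.20,0,.038+h+.05),R2)
plan(up,r,mid,R2,16);print(mid,t)
E
```

```text
6.2 [0.45383817 0.23561802 0.0900267 ] [ 0.77794664  0.43298716  1.57794974 -0.58372446  1.60219056  0.72051228] 0.03509302143089931 54.98760223388672 [-2.24849025 -0.1631729   1.73647284]
axis z in tool [-0.67128847 -0.00885755 -0.74114326]
grasp [0.45293219 0.24091183 0.09595585] height over underside 0.089955848642445
lift rows [-3.75921542 -0.04960228 -4.15040227]
[-0.18, 0.0, -0.19, -0.48, -0.2, 0.63]
[-0.18, 0.0, -0.19, -0.48, -0.22, 0.63]
[-0.18, 0.0, -0.19, -0.47, -0.24, 0.62]
[-0.18, 0.0, -0.19, -0.47, -0.26, 0.62]
[-0.18, 0.0, -0.19, -0.46, -0.28, 0.61]
[-0.18, 0.0, -0.19, -0.46, -0.3, 0.61]
[-0.18, 0.0, -0.19, -0.45, -0.32, 0.6]
[-0.18, 0.0, -0.19, -0.44, -0.34, 0.6]
[-0.18, 0.0, -0.19, -0.44, -0.36, 0.59]
[-0.18, 0.0, -0.19, -0.43, -0.38, 0.58]
[-0.18, 0.0, -0.19, -0.42, -0.4, 0.58]
[-0.18, 0.0, -0.19, -0.41, -0.42, 0.57]
[-0.18, 0.0, -0.19, -0.41, -0.43, 0.56]
[-0.18, 0.0, -0.19, -0.4, -0.45, 0.55]
[-0.18, 0.0, -0.19, -0.39, -0.47, 0.54]
[-0.18, 0.0, -0.19, -0.38, -0.49, 0.54]
[ 0.43185509 -0.08555455  0.17201069] [ 0.45479815 -0.11832063  0.12501069]
```

move_arm(plan=[[0,0,0,-0.4,0,-0.4,25],[0,0,0,-0.4,0,-0.4,25],[0,0,0,-0.4,0,-0.45,25],[0,0,0,-0.4,0,-0.45,25],[0,0,0,-0.4,0,-0.45,25],[0,0,0,-0.4,0,-0.45,25],[0,0,0,-0.4,0,-0.45,25],[0,0,0,-0.4,0,-0.45,25],[0,0,0,-0.3,-0.05,-0.35,25],[0,0,0,-0.25,0,-0.3,25]])

```text
t: 7.2
tool_pos: [0.4539, 0.2359, 0.231]
orientation: [1.606, 1.929, -0.628]
force: [0.2, 0.5, -3.2]
opening: 0.0354
gripper_force: 55.0
```

move_arm(plan=[[-0.18,0,-0.19,-0.5,-0.2,0.65,25],[-0.18,0,-0.19,-0.45,-0.2,0.65,25],[-0.18,0,-0.19,-0.45,-0.25,0.6,25],[-0.18,0,-0.19,-0.45,-0.25,0.6,25],[-0.18,0,-0.19,-0.45,-0.3,0.6,25],[-0.18,0,-0.19,-0.45,-0.3,0.6,25],[-0.18,0,-0.19,-0.45,-0.3,0.6,25],[-0.18,0,-0.19,-0.45,-0.35,0.6,25],[-0.18,0,-0.19,-0.45,-0.35,0.6,25],[-0.18,0,-0.19,-0.45,-0.4,0.6,25]])

```text
t: 8.2
tool_pos: [0.4399, 0.0345, 0.1932]
orientation: [1.308, 2.098, -0.507]
force: [-0.2, 0.3, -3.0]
opening: 0.035
gripper_force: 55.0
```

```bash
python3 - <<'E'
from h import *
s=read_state();p,r=s['tool_pos'],R.from_rotvec(s['orientation']);print(s['t'],p,s['q'],s['opening'],s['gripper_force'],s['force'])
R2=Rt(-55,42);h=.09
mid=tcp(std(-.18,0,.038+h+.02),R2)
plan(p,r,mid,R2,10);print(mid)
E
```

```text
8.2 [0.43985978 0.03451497 0.19321789] [ 0.53256471 -0.27440634  2.11758253 -0.74148531  1.42301425  0.23905851] 0.034979982033789214 54.98792052268982 [-0.22206284  0.25818192 -3.01881341]
[-0.1, 0.0, -0.11, -0.23, -0.23, 0.49]
[-0.1, 0.0, -0.11, -0.23, -0.23, 0.48]
[-0.1, 0.0, -0.11, -0.23, -0.24, 0.48]
[-0.1, 0.0, -0.11, -0.22, -0.25, 0.48]
[-0.1, 0.0, -0.11, -0.22, -0.26, 0.47]
[-0.1, 0.0, -0.11, -0.22, -0.26, 0.47]
[-0.1, 0.0, -0.11, -0.21, -0.27, 0.47]
[-0.1, 0.0, -0.11, -0.21, -0.28, 0.47]
[-0.1, 0.0, -0.11, -0.21, -0.29, 0.46]
[-0.1, 0.0, -0.11, -0.2, -0.29, 0.46]
[ 0.44332662 -0.10193759  0.14205484]
```

move_arm(plan=[[-0.1,0,-0.1,-0.25,-0.25,0.5,25],[-0.1,0,-0.1,-0.25,-0.25,0.5,25],[-0.1,0,-0.1,-0.2,-0.25,0.5,25],[-0.1,0,-0.1,-0.2,-0.25,0.5,25],[-0.1,0,-0.1,-0.2,-0.25,0.45,25],[-0.1,0,-0.1,-0.2,-0.25,0.45,25],[-0.1,0,-0.1,-0.2,-0.25,0.45,25],[-0.1,0,-0.1,-0.2,-0.3,0.45,25],[-0.1,0,-0.1,-0.2,-0.3,0.45,25],[-0.1,0,-0.1,-0.2,-0.3,0.45,25]])

```text
t: 9.2
tool_pos: [0.4406, -0.1005, 0.1409]
orientation: [1.145, 2.171, -0.435]
force: [-0.4, -0.2, -3.4]
opening: 0.0353
gripper_force: 55.0
```

```bash
cat > look.py <<'E'
from h import *
import sys
s=read_state();p,r=s['tool_pos'],R.from_rotvec(s['orientation']);print(s['t'],p,s['opening'],s['force'])
M=r.as_matrix();gp=p-.008*M[:,2]
print('grasp in stand',stdinv(gp),gp[2],'lean',np.degrees(np.arccos(-M[2,2])),'yaw',np.degrees(np.arctan2(M[1,2],M[0,2])),'roll y',M[2,1])
c=read_camera('wrist');save(c,sys.argv[1],s=1.5)
q=pts(c);z=q[...,2]
d=q[...,:2]-C0;a=np.radians(YAW);S=np.stack([d[...,0]*np.cos(a)+d[...,1]*np.sin(a),-d[...,0]*np.sin(a)+d[...,1]*np.cos(a)],-1)
m=(abs(z-.092)<.006)&(abs(S[...,0])<.12)&(abs(S[...,1])<.17)
for x0 in(-.085,-.075,-.065,-.055):
    k=m&(abs(S[...,0]-x0)<.003);y=np.sort(S[k][:,1])
    if len(y)>5: print(x0,len(y),'neg max',y[y<0].max() if (y<0).any() else 0,'pos min',y[y>0].min() if (y>0).any() else 0,'z',np.median(z[k]))
k=m&(abs(abs(S[...,1])-.07)<.04)
for sg in(1,-1):
    k2=k&(S[...,1]*sg>0)
    if k2.sum()>10: print('front edge x',sg,np.percentile(S[k2][:,0],1))
E
python3 look.py w2.png
```

```text
9.2 [ 0.44058557 -0.10050118  0.14088698] 0.03526374147471392 [-0.40903722 -0.21448075 -3.36528589]
grasp in stand [-0.1827576  -0.00139726] 0.14682419263944302 lean 42.08499589056147 yaw -55.25845119826262 roll y 0.004299169839831807
-0.085 121 neg max -0.059386962469086604 pos min 0.05403318776568336 z 0.09258203927757024
-0.075 8 neg max -0.06434956390142257 pos min 0.058432363119880135 z 0.09278334868787669
front edge x 1 -0.09101787739598081
front edge x -1 -0.0903195492526318
```

View pics/w2.png

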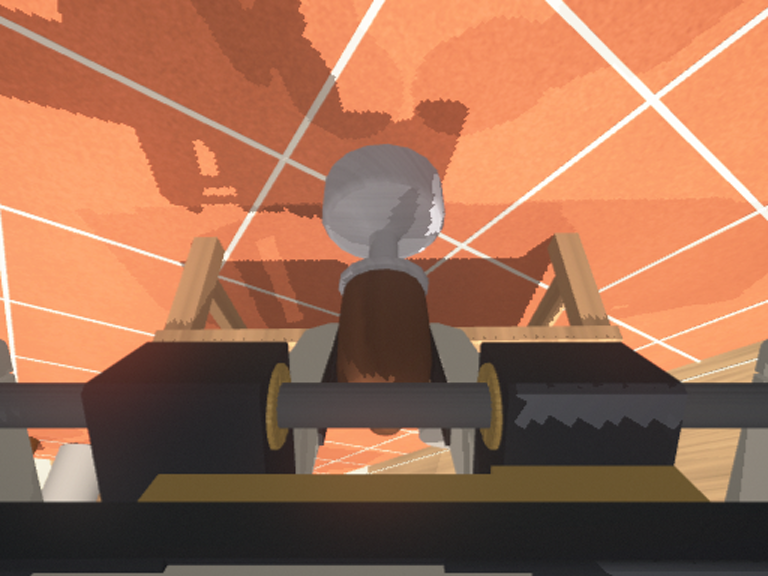

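move_arm(plan=[[0,0,0,0.14,0.02,0.16,25],[0,0,0,0.14,0.02,0.16,25],[0,0,0,0.14,0.02,0.16,25],[0,0,0,-0.35,0,0.32,25],[0,0,0,-0.35,0,0.32,25],[0,0,0,-0.35,0,0.32,25],[0,0,0,-0.35,0,0.32,25],[0,0,0,-0.35,0,0.32,25],[0,0,0,-0.35,0,0.32,25],[0,0,0,-0.35,0,0.32,25]])

```text
t: 10.25
tool_pos: [0.4901, -0.168, 0.1245]
orientation: [1.145, 2.171, -0.434]
force: [-1.1, -0.0, -3.5]
opening: 0.0354
gripper_force: 55.0
```

```bash
python3 look.py w3.png; python3 - <<'E'
from h import *
c=read_camera('side');u=proj(c,std(-.09,0,.092))[0];print(u)
u=u.astype(int);save(c,'s3.png',(u[0]-50,u[1]-55,u[0]+50,u[1]+35),7)
E
```

```text
10.25 [ 0.49006238 -0.16802397  0.12454472] 0.03538325150129222 [-1.08199999 -0.00857429 -3.52728607]
grasp in stand [-0.09906656  0.00039733] 0.13048273920478828 lean 42.07640305327904 yaw -55.20555239296719 roll y 0.005032688619093617
-0.085 1856 neg max -0.01920150725920953 pos min 0.01985186232767599 z 0.09295418677955072
-0.075 1559 neg max -0.02061179892295362 pos min 0.020431387370824068 z 0.0929595690182455
-0.065 1390 neg max -0.02157671311286068 pos min 0.02189760609075476 z 0.09297721930225035
-0.055 1084 neg max -0.031023852771809194 pos min 0.029536729968701787 z 0.09295777725087294
front edge x 1 -0.09041468167636899
front edge x -1 -0.08984577764350514
[306.36914329 171.30079673]
```

View pics/s3.png

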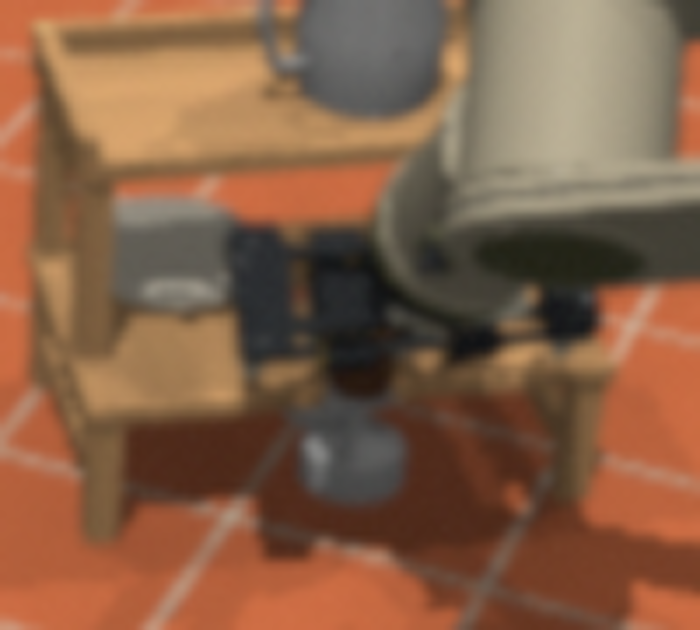

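Lateral alignment is good: the mouth is centred to within 0.5 mm. Before going in, I'll check where the cup and saucers sit relative to the fingers.

```bash
python3 - <<'E'
from h import *
c=dict(np.load('/tmp/side.npz'));q=pts(c);z=q[...,2]
d=q[...,:2]-C0;a=np.radians(YAW);x=d[...,0]*np.cos(a)+d[...,1]*np.sin(a);y=-d[...,0]*np.sin(a)+d[...,1]*np.cos(a)
m=(z>.1)&(z<.16)&(abs(x)<.085)&(abs(y)<.12)
n,l,st,ce=cv2.connectedComponentsWithStats(m.astype(np.uint8))
for i in range(1,n):
    k=l==i
    if st[i,4]>15: print(ce[i],k.sum(),'x',np.percentile(x[k],[2,98]).round(3),'y',np.percentile(y[k],[2,98]).round(3),'z',z[k].max(),np.median(c['frame'][k],0))
E
```

```text
[320.88135593 145.80932203] 236 x [0.004 0.071] y [-0.119 -0.062] z 0.15504080705446666 [100.  95.  86.]
[280.83274021 151.4911032 ] 281 x [-0.013  0.083] y [0.035 0.115] z 0.12410405447846462 [102.  95.  85.]
[302.68055556 158.20833333] 72 x [-0.052 -0.025] y [-0.01   0.016] z 0.13699097288189485 [74.  49.  30.5]
```

move_arm(plan=[[0,0,0,-0.12,0,0.11,25],[0,0,0,-0.12,0,0.11,25],[0,0,0,-0.12,0,0.11,25],[0,0,0,-0.12,0,0.11,25],[0,0,0,-0.12,0,0.11,25],[0,0,0,-0.12,0,0.11,25],[0,0,0,-0.12,0,0.11,25],[0,0,0,-0.12,0,0.11,25],[0,0,0,-0.12,0,0.11,25],[0,0,0,-0.12,0,0.11,25]])

```text
t: 11.35
tool_pos: [0.5127, -0.2015, 0.1245]
orientation: [1.146, 2.17, -0.434]
force: [-0.2, -0.2, -4.1]
opening: 0.0351
gripper_force: 55.0
```

```bash
python3 look.py w4.png; python3 - <<'E'
from h import *
c=read_camera('side');u=proj(c,std(-.09,0,.092))[0].astype(int)
a=c['frame'][u[1]-55:u[1]+35,u[0]-50:u[0]+50,::-1]
b=cv2.imread('pics/w4.png');cv2.imwrite('pics/m4.png',np.hstack([cv2.resize(a,(400,360)),cv2.resize(b,(400,360))]))
E
```

```text
11.35 [ 0.51273216 -0.20146057  0.12447543] 0.035125967931748596 [-0.20006734 -0.15494013 -4.12946077]
grasp in stand [-0.05867522 -0.00021006] 0.1304123913387969 lean 42.08765544662775 yaw -55.21678049842054 roll y 0.005328979555828783
-0.085 3455 neg max -0.012913755292176032 pos min 0.01236113784774319 z 0.09291972245700128
-0.075 3093 neg max -0.0002502039402464268 pos min 0.0003246969285445808 z 0.09297190309745795
-0.065 2483 neg max -0.0003450524215930541 pos min 0.0002862304027038409 z 0.09295852564225399
-0.055 2086 neg max -0.019838686559288672 pos min 0.019496057173305284 z 0.09296832176893946
front edge x 1 -0.09019833662004276
front edge x -1 -0.0896493800515136
```

View pics/m4.png

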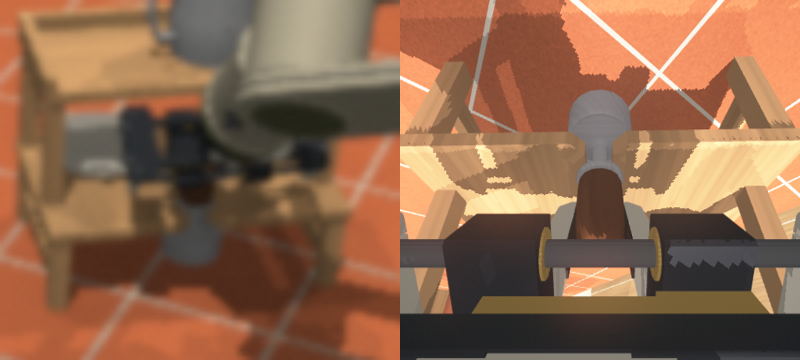

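The tamper's neck is in the slot, centred, and the tamper hangs straight. I'll continue to the end.

move_arm(plan=[[0,0,0,-0.08,0,0.07,25],[0,0,0,-0.08,0,0.07,25],[0,0,0,-0.08,0,0.07,25],[0,0,0,-0.08,0,0.07,25],[0,0,0,-0.08,0,0.07,25],[0,0,0,-0.08,0,0.07,25],[0,0,0,-0.08,0,0.07,25],[0,0,0,-0.08,0,0.07,25],[0,0,0,-0.08,0,0.07,25],[0,0,0,-0.08,0,0.07,25]])

```text
t: 12.45
tool_pos: [0.5277, -0.2233, 0.1249]
orientation: [1.146, 2.17, -0.434]
force: [-0.7, 0.4, -4.1]
opening: 0.0352
gripper_force: 55.0
```

```bash
python3 look.py w5.png
```

```text
12.45 [ 0.52771112 -0.22325537  0.12488584] 0.03515114137518904 [-0.65802075  0.40998601 -4.10029612]
grasp in stand [-0.0322304  -0.00044141] 0.13082279184206982 lean 42.08777359460038 yaw -55.21233764622458 roll y 0.005304828064699729
-0.085 4475 neg max -0.013220175765387206 pos min 0.012325831150274483 z 0.09291462257364516
-0.075 3962 neg max -0.011248235185137297 pos min 0.009626338783004618 z 0.09292625890266859
-0.065 3549 neg max -0.011209970409748131 pos min 0.009683480817212826 z 0.09295578185242859
-0.055 3214 neg max -0.011194787289795376 pos min 0.009785491816140333 z 0.09292859409747992
front edge x 1 -0.09004384068799483
front edge x -1 -0.08950358286592958
```

move_arm(plan=[[0,0,0,-0.012,0,0.011,25],[0,0,0,-0.012,0,0.011,25],[0,0,0,-0.012,0,0.011,25],[0,0,0,-0.012,0,0.011,25],[0,0,0,-0.012,0,0.011,25],[0,0,0,-0.012,0,0.011,25],[0,0,0,-0.012,0,0.011,25],[0,0,0,-0.012,0,0.011,25],[0,0,0,0,0,0,25],[0,0,0,0,0,0,25]])

```text
t: 13.5
tool_pos: [0.5294, -0.2258, 0.1248]
orientation: [1.146, 2.171, -0.434]
force: [-0.5, 1.7, -4.4]
opening: 0.0353
gripper_force: 55.0
```

```bash
python3 look.py w6.png|head -2; python3 - <<'E'
from h import *
c=read_camera('side');u=proj(c,std(-.03,0,.092))[0].astype(int)
a=c['frame'][u[1]-45:u[1]+35,u[0]-40:u[0]+40,::-1]
b=cv2.imread('pics/w6.png')[50:400,180:580];cv2.imwrite('pics/m6.png',np.hstack([cv2.resize(a,(400,400),interpolation=2),cv2.resize(b,(400,400))]))
E
```

```text
13.5 [ 0.52936914 -0.22575391  0.12479658] 0.03527343472325005 [-0.47191093  1.68247912 -4.3615001 ]
grasp in stand [-0.02923216 -0.00051578] 0.13073402873188125 lean 42.082433568373624 yaw -55.218376945805716 roll y 0.005275460788839503
```

View pics/m6.png

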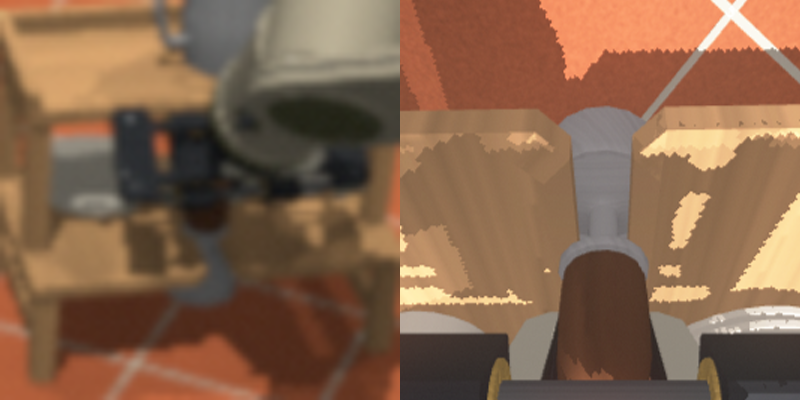

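In the wrist crop, the large tamper sits in the slot with its ferrule at about (600,255). Force is still low, so I'll press on gently until it meets the end.

move_arm(plan=[[0,0,0,-0.012,0,0.011,25],[0,0,0,-0.012,0,0.011,25],[0,0,0,-0.012,0,0.011,25],[0,0,0,-0.012,0,0.011,25],[0,0,0,-0.012,0,0.011,25],[0,0,0,0,0,0,25],[0,0,0,0,0,0,25],[0,0,0,0,0,0,25],[0,0,0,0,0,0,25],[0,0,0,0,0,0,25]])

```text
t: 14.6
tool_pos: [0.5306, -0.2274, 0.1248]
orientation: [1.146, 2.17, -0.434]
force: [-1.8, 2.3, -5.5]
opening: 0.0352
gripper_force: 55.0
```

```bash
python3 look.py w7.png|head -2
```

```text
14.6 [ 0.53058653 -0.22740143  0.12484176] 0.03521295645798173 [-1.76148543  2.34818418 -5.52449676]
grasp in stand [-0.02718481 -0.00046455] 0.13077877389681816 lean 42.08714663623176 yaw -55.207555024676914 roll y 0.0053553187841675065
```

move_arm(plan=[[0,0,0,0.03,0,-0.027,25],[0,0,0,0.03,0,-0.027,25],[0,0,0,0,0,0,25],[0,0,0,0.02,0,0.02,25],[0,0,0,0.02,0,0.02,25],[0,0,0,0.02,0,0.02,25],[0,0,0,0.02,0,0.02,25],[0,0,0,0,0,0,25],[0,0,0,0,0,0,25],[0,0,0,0,0,0,25]])

```text
t: 15.65
tool_pos: [0.5294, -0.2256, 0.122]
orientation: [1.146, 2.17, -0.434]
force: [0.2, 0.8, -2.9]
opening: 0.0354
gripper_force: 55.0
```

```bash
python3 look.py w8.png|head -2
```

```text
15.65 [ 0.52939996 -0.2256122   0.12204109] 0.0353820264453223 [ 0.18149391  0.77056658 -2.85039568]
grasp in stand [-0.02933122 -0.00041057] 0.1279779540146554 lean 42.08868635831725 yaw -55.204254269049244 roll y 0.00539564880655069
```

move_arm(plan=[[0,0,0,0.013,0,0.015,25],[0,0,0,0.013,0,0.015,25],[0,0,0,0,0,0,25],[0,0,0,0,0,0,25],[0,0,0,0,0,0,36],[0,0,0,0,0,0,38],[0,0,0,0,0,0,41],[0,0,0,0,0,0,44],[0,0,0,0,0,0,47],[0,0,0,0,0,0,50]])

```text
t: 16.7
tool_pos: [0.5294, -0.2256, 0.121]
orientation: [1.146, 2.17, -0.434]
force: [-0.5, 0.9, 0.3]
opening: 0.049
gripper_force: 0.0
```

```bash
python3 look.py w9.png|head -2
```

```text
16.7 [ 0.52942902 -0.22564096  0.12104303] 0.04898401844062434 [-0.54635857  0.87855191  0.34541794]
grasp in stand [-0.02929119 -0.0004034 ] 0.1269797163882177 lean 42.090643331962696 yaw -55.20290205349062 roll y 0.0054074854490769875
```

move_arm(plan=[[0,0,0,0,0,-0.3,52],[0,0,0,0,0,-0.5,52],[0,0,0,0,0,-0.6,52],[0,0,0,0,0,-0.6,52],[0,0,0,0,0,-0.6,52],[0,0,0,0,0,-0.6,52],[0,0,0,0,0,-0.6,52],[0,0,0,0,0,-0.6,52],[0,0,0,0,0,-0.6,52],[0,0,0,0,0,-0.6,52]])

```text
t: 17.75
tool_pos: [0.4754, -0.148, 0.2258]
orientation: [1.146, 2.17, -0.433]
force: [1.2, 0.8, -0.3]
opening: 0.0518
gripper_force: 0.0
```

```bash
cat > look2.py <<'E'
from h import *
import sys
n=sys.argv[1];out=[]
for k in('wrist','side','top'):
    c=read_camera(k);np.savez('/tmp/'+k+n,**c);q=pts(c);z=q[...,2];f=c['frame'].astype(int)
    d=q[...,:2]-C0;a=np.radians(YAW);x=d[...,0]*np.cos(a)+d[...,1]*np.sin(a);y=-d[...,0]*np.sin(a)+d[...,1]*np.cos(a)
    for nm,z0,z1 in(('handles',.1,.155),('bases',.036,.066)):
        m=(z>z0)&(z<z1)&(abs(y)<.033)&(x>-.09)&(x<.06)
        if nm=='handles': m&=(f[...,0]-f[...,2]>15)
        nn,l,st,ce=cv2.connectedComponentsWithStats(m.astype(np.uint8))
        for i in range(1,nn):
            g=l==i
            if st[i,4]>25: print(k,nm,st[i,4],'x',np.percentile(x[g],[1,99]).round(4),'y',np.percentile(y[g],[1,99]).round(4),'z',np.percentile(z[g],[1,99]).round(4))
    u=proj(c,std(-.02,0,.1))[0].astype(int);w=85 if k=='wrist' else 35
    y0,x0=max(u[1]-w,0),max(u[0]-w,0)
    out.append(cv2.resize(np.ascontiguousarray(c['frame'][y0:y0+2*w,x0:x0+2*w,::-1]),(400,400),interpolation=2))
cv2.imwrite(f'pics/L{n}.png',np.hstack(out[:2]))
E
python3 look2.py 1
```

```text
wrist handles 1761 x [-0.0476  0.0235] y [-0.018   0.0162] z [0.101  0.1494]
wrist handles 149 x [0.0128 0.0584] y [0.0263 0.0329] z [0.1043 0.1197]
wrist bases 736 x [-0.0589 -0.0152] y [-0.018   0.0164] z [0.0392 0.0659]
side handles 147 x [-0.0515  0.0273] y [-0.0131  0.0195] z [0.1021 0.1516]
side bases 78 x [-0.062   0.0063] y [-0.0236  0.029 ] z [0.038  0.0655]
top handles 69 x [-0.0474 -0.0297] y [-0.0132  0.0169] z [0.112  0.1495]
top bases 33 x [-0.0591 -0.0424] y [-0.013   0.0057] z [0.0404 0.065 ]
```

View pics/L1.png

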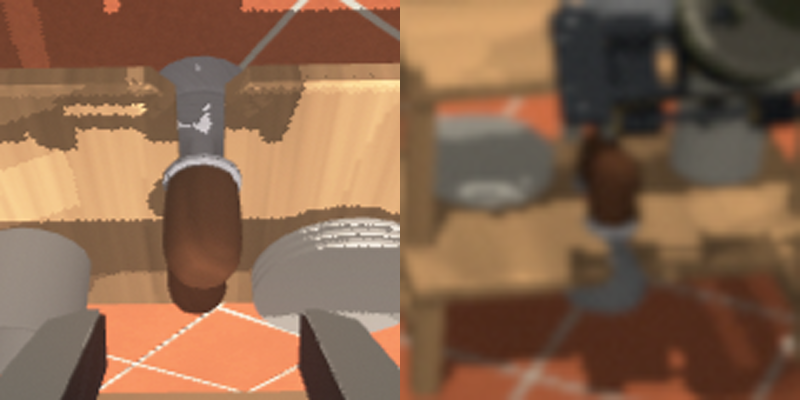

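```bash
python3 - <<'E'
from h import *
for k in('wrist','side'):
    c=dict(np.load(f'/tmp/{k}1.npz'));q=pts(c);z=q[...,2];f=c['frame'].astype(int)
    d=q[...,:2]-C0;a=np.radians(YAW);x=d[...,0]*np.cos(a)+d[...,1]*np.sin(a);y=-d[...,0]*np.sin(a)+d[...,1]*np.cos(a)
    m=(z>.095)&(z<.15)&(abs(y)<.022)&(x>-.008)&(x<.06)&(f[...,0]-f[...,2]>10)
    print(k,m.sum())
    for z0 in np.arange(.095,.15,.005):
        g=m&(z>=z0)&(z<z0+.005)
        if g.sum()>2: print(round(z0,3),g.sum(),'x',x[g].min().round(4),np.median(x[g]).round(4),x[g].max().round(4),'y',y[g].min().round(4),y[g].max().round(4))
E
```

```text
wrist 253
0.115 5 x 0.0125 0.0173 0.0176 y -0.0186 -0.0171
0.12 15 x 0.0111 0.0152 0.0197 y -0.0185 0.0105
0.125 48 x 0.0085 0.0139 0.0228 y -0.0185 0.0105
0.13 145 x 0.008 0.0146 0.0273 y -0.0162 0.008
0.135 38 x 0.0146 0.0207 0.0274 y -0.0112 0.0019
side 46
0.095 9 x -0.0039 0.0175 0.0579 y 0.0083 0.0206
0.1 3 x 0.0177 0.0177 0.0234 y 0.0064 0.013
0.105 3 x 0.0155 0.0209 0.026 y 0.0112 0.0141
0.115 4 x 0.0082 0.0156 0.0219 y 0.0089 0.0146
0.125 6 x 0.0053 0.0134 0.0196 y 0.001 0.0118
0.13 14 x 0.0055 0.0169 0.0321 y -0.0117 0.0119
0.135 3 x 0.01 0.0118 0.0169 y -0.0053 0.0023
```

The large tamper is home, with its axis at x ≈ -30 mm and upright. The small one, behind it, reads x ≈ 23 to 24 mm with y maybe -4 mm, so I'll look from the side to confirm.

move_arm(plan=[[0,0,0,0.4,-0.8,-0.2,52],[0,0,0,0.4,-0.8,-0.2,52],[0,0,0,0.4,-0.8,-0.2,52],[0,0,0,0.4,-0.8,-0.2,52],[0.4,0,0,0.4,-0.8,-0.2,52],[0.4,0,0,0,0,0,52],[0.4,0,0,0,0,0,52],[0,0,0,0,0,0,52],[0,0,0,0,0,0,52],[0,0,0,0,0,0,52]])

```text
t: 18.9
tool_pos: [0.3836, -0.1566, 0.1978]
orientation: [1.223, 2.167, -0.6]
force: [-0.8, -0.5, -0.1]
opening: 0.0524
gripper_force: 0.0
```

```bash
cat > sm.py <<'E'
from h import *
import sys
n=sys.argv[1];c=read_camera('wrist');np.savez('/tmp/wrist'+n,**c);q=pts(c);z=q[...,2]
f=c['frame'].astype(int)
d=q[...,:2]-C0;a=np.radians(YAW);x=d[...,0]*np.cos(a)+d[...,1]*np.sin(a);y=-d[...,0]*np.sin(a)+d[...,1]*np.cos(a)
def fit(m,lab):
    if m.sum()<8: return
    # circle fit with known radius is done by least squares
    from scipy.optimize import least_squares
    r=lab[1];X=np.c_[x[m],y[m]]
    s=least_squares(lambda v:np.hypot(X[:,0]-v[0],X[:,1]-v[1])-r,[lab[2],0],loss='soft_l1',f_scale=.001)
    print(lab[0],m.sum(),(s.x*1000).round(1),'res',round(np.median(abs(s.fun))*1000,2))
near=lambda x0,R:np.hypot(x-x0,y)<R
for z0 in(.098,.106,.114,.122): fit((z>z0)&(z<z0+.008)&near(.022,.024)&(f[...,0]-f[...,2]>0),(f'small handle {z0}',.0155,.022))
fit((z>.043)&(z<.061)&(x>-.0015)&near(.024,.032),('small base',.025,.024))
for z0 in(.1,.11,.12,.13): fit((z>z0)&(z<z0+.01)&near(-.03,.022)&(f[...,0]-f[...,2]>0),(f'large handle {z0}',.018,-.03))
fit((z>.04)&(z<.059)&(x<-.0015)&near(-.03,.036),('large base',.029,-.03))
u=proj(c,std(0,0,.09))[0].astype(int);print(u)
y0,x0=np.clip(u[1]-90,0,204),np.clip(u[0]-120,0,272)
save(c,f'sm{n}.png',(int(x0),int(y0),int(x0)+240,int(y0)+180),3)
E
python3 sm.py 2
```

```text
small handle 0.098 8 [22.7 -3.2] res 0.22
large handle 0.1 235 [-28.6  -0.4] res 0.46
large handle 0.11 268 [-29.   -0.4] res 0.35
large handle 0.12 281 [-29.   -0.4] res 0.35
large handle 0.13 135 [-28.7   0.4] res 0.59
large base 475 [-29.3  -0.7] res 0.3
[341 214]
```

View pics/sm2.png

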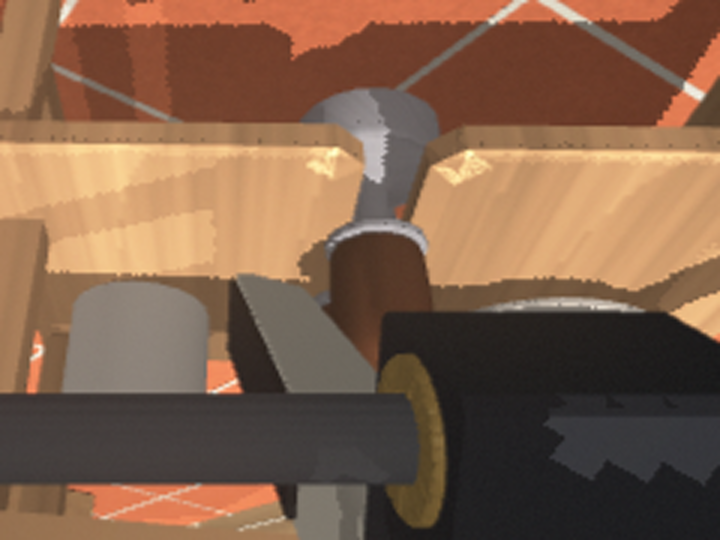

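From the right, the small tamper's handle is mostly hidden behind the finger at about (310,300). I've used all 10 views, so I'll move the camera further round and measure numerically.

move_arm(plan=[[0,-0.3,0,0,-0.7,0,52],[0,-0.3,0,0,-0.7,0,52],[0.4,-0.3,0,0,-0.7,0,52],[0.4,-0.3,0,0,-0.5,0,52],[0.4,-0.3,0,0,0,0,52],[0.4,-0.3,0,0,0,0,52],[0,0,0,0,0,0,52],[0,0,0,0,0,0,52],[0,0,0,0,0,0,52],[0,0,0,0,0,0,52]])

```text
t: 19.95
tool_pos: [0.3397, -0.1836, 0.2262]
orientation: [1.22, 2.001, -0.877]
force: [0.2, -0.1, 0.4]
opening: 0.0517
gripper_force: 0.0
```

```bash
python3 sm.py 3; python3 - <<'E'
from h import *
c=dict(np.load('/tmp/wrist3.npz'));print(read_state()['tool_pos'])
for X in((.0085,0,.13),(.0085,0,.1),(.0,0,.05),(-.03,0,.148)): 
    u=proj(c,std(*X))[0]; Rm=cv2.Rodrigues(c['rvec'])[0];zz=(Rm@std(*X)+c['tvec'].ravel())[2]
    i=u.round().astype(int);print(X,u.round(),'depth',zz.round(3),'seen',c['z_map'][i[1],i[0]] if 0<=i[0]<512 and 0<=i[1]<384 else None)
print(stdinv(-Rm.T@c['tvec'].ravel()),(-Rm.T@c['tvec'].ravel())[2])
E
```

```text
small handle 0.098 56 [22.2 -3.3] res 0.47
small handle 0.106 64 [21.6 -3.6] res 0.38
small handle 0.114 72 [21.1 -3.4] res 0.29
small handle 0.122 92 [22.2 -2.7] res 0.69
large handle 0.1 316 [-28.6  -0.2] res 0.45
large handle 0.11 363 [-29.1  -0.3] res 0.39
large handle 0.12 367 [-29.1  -0.4] res 0.35
large handle 0.13 428 [-28.1  -0.1] res 0.64
large base 725 [-29.3  -0.6] res 0.38
[422 178]
[ 0.33966309 -0.18355072  0.22621391]
(0.0085, 0, 0.13) [421. 213.] depth 0.316 seen 0.27577126
(0.0085, 0, 0.1) [420. 190.] depth 0.327 seen 0.276261
(0.0, 0, 0.05) [422. 150.] depth 0.338 seen 0.2716437
(-0.03, 0, 0.148) [432. 217.] depth 0.275 seen 0.27174923
[-0.32273155 -0.08395721] 0.26566485258357986
```

```bash
cat > cyl.py <<'E'
from h import *
from scipy.optimize import least_squares
Q=[]
for i in range(3):
    c=read_camera('wrist');q=pts(c);f=c['frame'].astype(int);Q.append((q.reshape(-1,3),(f[...,0]-f[...,2]).ravel()))
q=np.concatenate([a for a,_ in Q]);col=np.concatenate([b for _,b in Q])
a=np.radians(YAW);d=q[:,:2]-C0;x=d@[np.cos(a),np.sin(a)];y=d@[-np.sin(a),np.cos(a)];z=q[:,2]
for nm,x0,r,z0,z1,zr in(('small',.022,.0155,.099,.127,.092),('large',-.03,.018,.099,.138,.092)):
    m=(z>z0)&(z<z1)&(np.hypot(x-x0,y)<.024)&(col>0);X=np.c_[x,y,z][m]
    s=least_squares(lambda v:np.hypot(X[:,0]-v[0]-v[2]*(X[:,2]-zr),X[:,1]-v[1]-v[3]*(X[:,2]-zr))-r,[x0,0,0,0],loss='soft_l1',f_scale=.0007)
    print(nm,m.sum(),'axis at board',(s.x[:2]*1000).round(1),'tilt deg x,y',np.degrees(s.x[2:]).round(2),np.median(abs(s.fun))*1000)
    # visible base
for nm,x0,r in(('large base',-.03,.029),('small base',.024,.025)):
    m=(z>.044)&(z<.058)&(np.hypot(x-x0,y)<r+.005)&((x<-.003) if 'large' in nm else (x>.003));X=np.c_[x,y][m]
    if m.sum()>20:
        s=least_squares(lambda v:np.hypot(X[:,0]-v[0],X[:,1]-v[1])-r,[x0,0],loss='soft_l1',f_scale=.0007);print(nm,m.sum(),(s.x*1000).round(1))
m=(abs(z-.092)<.004)&(abs(y)<.06)&(abs(y)>.025)&(x<-.05)&(x>-.1);print('edge',np.percentile(x[m],[.5,1,2]),'z',np.median(z[m]))
E
python3 cyl.py
```

```text
small 729 axis at board [22.3 -3.5] tilt deg x,y [-1.74  0.3 ] 0.4155672023937844
large 4235 axis at board [-28.8  -0.2] tilt deg x,y [ 0.07 -0.14] 0.46329877595469027
large base 1536 [-29.4  -0.6]
edge [-0.09042866 -0.0902235  -0.0899878 ] z 0.0928608390583144
```

```bash
python3 -c "
from plant import *
print(close_job())"
```

```text
the job is handed in; nothing more can be done
None
```

The large tamper hangs upright in the slot at x ≈ -29 mm, against the small one, and the job was handed in at about 20 s. The small one measures x ≈ 22–23 mm (nominal 24), about 3 mm off-centre and tilted under 2°; I judged it to be at the closed end and left it there.

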